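Scrape the drainer gutter out to its lowered spout

ROBOT

A 6-joint arm with a two-finger parallel gripper is mounted at the origin on the work surface. World frame = base frame: x ahead of the robot, y to its left, z up, the work surface at z = 0. Lengths are in m, angles in rad, forces in N, time in s.
With the tool pointing down it reaches from about 0.375 to 0.975 m from the base axis. Payload 3.8 kg.
Tool frame: the origin (TCP) lies at the centre of the arm's flange, where the gripper is bolted on; the fingertips stand 173 mm ahead of it and the grasp point (between the pads) lies 155 mm ahead of it (bot.tip_reach is the distance from the TCP to the fingertips, in m); z points along the fingers, y is the line along which they close (so a half turn about z gives the same grasp; the last joint's range is limited). The gripper opens to 85 mm and grips with 20 to 120 N. Pads are 22 mm wide; open, the fingers measure 114 mm over their backs; the gripper's body (76 mm by 85 mm) begins 54 mm behind the grasp point. The pads swing forward as they close: fully open they stand 13 mm farther back than shut.
Start: joints at [-1.33, 0.264, 1.604, -0, 1.274, -0.037], TCP at [0.185, -0.649, 0.405] pointing down, gripper open.
Joint ranges: [-2.63, 2.63], [-0.94, 2.18], [0.31, 2.57], [-1.31, 4.45], [0, 2.66], [-2.55, 2.55]. Speed limits (rad/s): [2.57, 2.57, 3.14, 3.14, 3.14, 3.14].

INTERFACE

Orientations are given as a rotation vector (axis times angle).
In Python, from workcell import bot gives the robot as it stands.
- The arm moves only by the tool drive_tool, never from a script. Its arguments are lists of equal length, an entry for each row: "claw": the finger opening in mm, from 0 to 85.4; "slide": the shift along the world's x, y, z each as a share of 0.5 m, from -1 to 1, a list of three; "yaw": the turn about the world's z as a share of 180 degrees, from -1 to 1. A call has 1 to 8 rows; each row is the pose to reach, as a shift and turn from the pose commanded when the call began, turning the shorter way round; what a row does not reach only later rows make up. A row lasts 1/12 s, in which the tool goes at most 41.7 mm and 7.16 degrees, less where a joint would pass 70% of its speed; a pose out of reach is approached as far as the arm can. A call with a number of a shift or a turn outside -1 to 1 is refused whole. A call with a gripper value outside its range is refused whole. The fingers move at their own pace and stop on an object; "newtons" is the grip in N (left out, the last holds). Time passes only in rows, so rows that repeat a pose let the fingers close. It gives the time, the measured TCP pose, the force, the opening and the grip force at its end, in the units of the state.
- bot.read_state(): the state, without advancing time (a new reading comes with each control period).
- bot.read_camera(name): name is "side" or "top"; returns a dict with "color" (384x512x3 uint8, red, green, blue), "depth" (384x512 float32, m along the optical axis (not along the pixel's ray), 0 where there is no reading), "mtx" (3x3 intrinsics, pixels), "eye" and "rotation" of the camera in the world. Camera axes: x right, y up, looking along -z (the intrinsics and any distortion apply to the point x, -y, -z); pixel columns grow to the right and rows downward; lengths in m; the calibration is good to about 2 mm. A picture is of the moment at which its call begins.
- bot.finish_job(): hands the job in; it is judged then, once.
The state is a dict: "time": time; "q": joint angles; "joint_vel": joint speeds; "joint_torque": joint torques, N m; "tool_pos": TCP position; "tcp_rot": TCP orientation; "wrist_force": force on the tool from outside, world axes, zero at the start; "torque": the same for the moment, N m; "width": opening from 0.0 (shut) to 1.0 (fully open); "grip_force": force on a finger pad.
Only numpy, scipy, OpenCV 4.12 (cv2) and the standard library are available. Lean on these libraries where they do the work, as an engineer would, in place of code of your own. Each camera call takes 0.05 s, during which the arm holds its last target. There are 200 camera calls.

TASK

Clear the dish drainer's gutter: first tip its spout flap fully down, then take the orange-handled scraper from its fork stand and, leaning it back towards you to get under the cup rail, guide its tip gently and slowly (about 3 cm/s) along the bottom of the gutter in one pass, from the closed end round both bends and out onto the lowered spout. Then hang the scraper back upright in its fork and let go, leaving the spout down and the dishes and other things where they stand.

Things in the scene. Friction and masses are not known exactly. Their poses are not given: they have to be found in the camera images.
- drainer: blue dish drainer fixed to the ledge, 265 (x) by 235 (y). Origin at ledge height under the gutter's first run; +x to the dishes (away from the robot). Gutter, white-bottomed, runs in -y: 26 wide, bottom 12 above the ledge, walls 12 high at its +x side, 6 at -x, 5 thick; closed at +y, spout at -y. Under the rail the scraper must lean, handle to -x, 25 to 50 degrees (about 33 is best)
- cup_rail (a point): on the axis of the steel cup rail (rod 8 thick) that overhangs the gutter's first run, 97 above the ledge, at drainer (-28, 75). Seen from above it runs straight along drainer x=-28 from y=112 to y=-20, and at both those ends turns back to +x across the gutter to its posts; beyond y=-20 nothing is above the gutter. Slide the scraper in along its lean, from the robot's side
- spout (a joint): hinge of the white spout flap, rad: 0 = upright, closing the gutter; 1.571 = fully down at its stop, level with the gutter bottom, pointing in drainer -y. Starts at 0 to 0.3; stiff (0.06 N m), stays where left. Axis along drainer x through drainer (-30, -107, 10). Flap 4 thick, 34 wide, 72 long; gutter-side ribs 8 high from 16 to 38 off the hinge
- spout_tab (a point): middle of the red thumb tab (40 wide, 18 long) at the flap's free end, on its gutter-side face, 60 from the hinge axis; moves with the flap. Push here with closed fingers to tip the flap over
- scraper: gutter scraper, 140 long, 80 g, same after half a turn. Origin at the tip end, +z to the handle. Steel shaft 7 thick, round tip, from 0 to 90; black collar 20 (x) by 44 (y) from 90 to 96; orange grip 18 (x) by 26 (y) from 96 to 140, pinch it across its 26 (along y). Starts hanging upright in the fork, its axes along those of the stand
- scraper_tip (a point): the scraper's tip end (its origin)
- scraper_collar (a point): middle of the collar's underside, 90 from the tip
- rest: fork stand fixed to the ledge. Origin at ledge height under the hanging place. Foot 90 by 70 by 10; grey post at +x (30 to 42 from the origin, 36 wide), 105 high; two steel prongs (8 thick, 18 clear between) run from the post to 28 beyond the origin in -x, tops 105 above the ledge. The shaft hangs between the prongs, the collar across them
- rest_hang (a point): hanging place: between the prongs, at the height of their tops; the collar's underside middle belongs here, scraper y along stand y
- seam_0 (a point): point 0 of the middle line on the gutter bottom (closed end); the line is straight between neighbouring points. Drainer (x, y): (0, 105)
- seam_1 (a point): point 1 of the middle line on the gutter bottom; the line is straight between neighbouring points. Drainer (x, y): (0, 70)
- seam_2 (a point): point 2 of the middle line on the gutter bottom (first bend); the line is straight between neighbouring points. Drainer (x, y): (0, 30)
- seam_3 (a point): point 3 of the middle line on the gutter bottom; the line is straight between neighbouring points. Drainer (x, y): (-15, 0)
- seam_4 (a point): point 4 of the middle line on the gutter bottom (second bend); the line is straight between neighbouring points. Drainer (x, y): (-30, -30)
- seam_5 (a point): point 5 of the middle line on the gutter bottom; the line is straight between neighbouring points. Drainer (x, y): (-30, -65)
- seam_6 (a point): point 6 of the middle line on the gutter bottom; the line is straight between neighbouring points. Drainer (x, y): (-30, -98)
- seam_7 (a point): point 7 of the middle line on the gutter bottom (on the lowered spout, 23 past its hinge; the standing flap is in the way); the line is straight between neighbouring points. Drainer (x, y): (-30, -130)
- tumbler: glass tumbler, 68 across, 100 high, standing in the drainer; origin under its middle; a bystander
- bowl: steel rice bowl, 100 across, 55 high, standing in the drainer; origin under its middle; a bystander
- chopstick_cup: wooden cup, 64 across, 100 high, with three chopsticks up to 215 high, standing in the drainer; origin under its middle; a bystander
- saucer: small green saucer, 100 across, 16 high, on the ledge between robot and drainer; origin under its middle; a bystander
- soap: yellow soap bottle, 60 across, 150 high, on the ledge across from the fork stand; origin under its middle; a bystander
- mug: white mug, 80 across, 90 high, on the ledge left of the drainer; origin under its middle; a bystander

How it is judged:
By the outcome, as a careful person would: the job done as asked, in the order asked, and still so for the second after the job is handed in, with the robot touching nothing.
It also fails if it takes over 72 s, if anything falls off the work surface, if the arm or the gripper's body presses on something with over 40 N, if the wrist force passes 120 N, or if a joint passes its speed limit or range.

## Working session

There is one attempt and no reset: what is moved stays moved. The work goes in short steps, Python scripts to look and compute and a tool call to move; the robot and the scene stay as the last step left them, time stands still between calls to the robot, and variables do not carry over. Pictures are saved under pics/ and viewed, at most 10 in all, crops included, and the job is handed in when it is done.

Besides the shell and the picture viewer there is one more tool, called after "Request:" as name(argument=value, ...), one argument or row to a line, values as JSON. drive_tool: Moves the arm, as the interface text tells. Shift numbers are shares of 0.5 m and turn numbers shares of 180 degrees, none past 1 either way. Its arguments: {"type":"object","properties":{"claw":{"type":"array","items":{"type":"number"}},"slide":{"type":"array","items":{"type":"array","items":{"type":"number"}}},"yaw":{"type":"array","items":{"type":"number"}},"newtons":{"type":"number"}},"required":["claw","slide","yaw"]}

```bash
ls; mkdir -p pics; python3 - <<'E'
from workcell import bot
import cv2,numpy as np,pickle
print([a for a in dir(bot) if a[0]!='_']); print(bot.read_state())
D={}
for n in("side","top"):
    c=bot.read_camera(n); D[n]=c; cv2.imwrite(f"pics/{n}0.png",c["color"][:,:,::-1]); print(n,c["mtx"],c["eye"],c["rotation"],[k for k in c])
pickle.dump(D,open("c0.pkl","wb"))
E
```

```text
pics
['MotionError', 'finish_job', 'read_camera', 'read_state', 'tip_reach']
{'time': 0.0, 'q': array([-1.32990683e+00,  2.64764448e-01,  1.60537927e+00, -2.57359363e-05,
        1.27371255e+00, -3.68786504e-02]), 'joint_vel': array([-2.36432127e-03, -8.20721696e-04, -6.77075543e-04, -2.12593730e-05,
        1.64233943e-04,  8.59071675e-04]), 'joint_torque': array([-1.46530216e-03, -5.15107977e+01, -3.67318583e+01, -1.03811215e-04,
        1.30449637e-02,  8.91634585e-06]), 'tool_pos': array([ 0.18501709, -0.64878848,  0.40335114]), 'tcp_rot': array([-3.10911321e+00, -4.34616229e-01,  4.00224448e-04]), 'wrist_force': array([-0.81851449, -0.39736935,  0.33212639]), 'torque': array([ 0.02509124,  0.00271581, -0.0359158 ]), 'grip_force': 0.0, 'width': 0.9977111855473815}
side [[444.62482984   0.         260.77673871]
 [  0.         444.62482984 191.91609617]
 [  0.           0.           1.        ]] [0.11958806 0.82266583 0.64781151] [ 0.33443027 -1.33297073 -2.29311168] ['color', 'depth', 'mtx', 'eye', 'rotation']
top [[352.02258596   0.         257.8963273 ]
 [  0.         352.02258596 189.68214327]
 [  0.           0.           1.        ]] [0.49213026 0.01480662 1.02430004] [ 0.1112053  -0.10318539 -1.56983548] ['color', 'depth', 'mtx', 'eye', 'rotation']
```

View pics/side0.png

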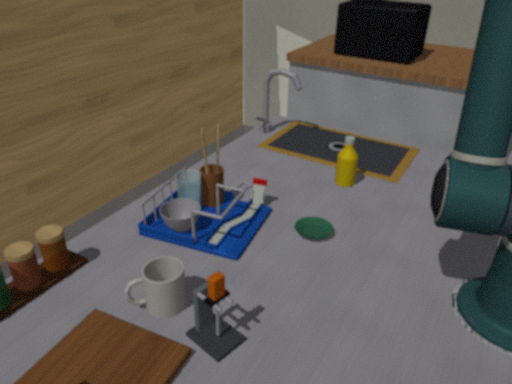

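View pics/top0.png

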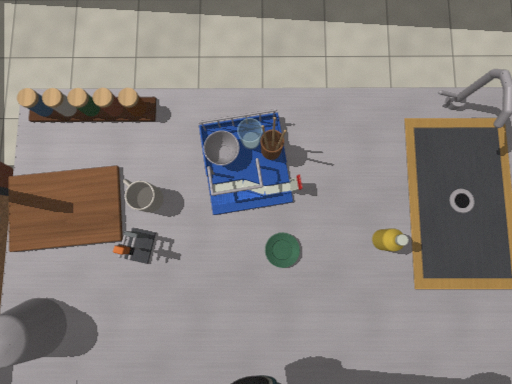

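```bash
cat > h.py <<'E'
import numpy as np,cv2,pickle
from scipy.spatial.transform import Rotation as R
def rays(c,uv):
    uv=np.atleast_2d(np.asarray(uv,float)); K=c["mtx"]
    d=np.c_[(uv[:,0]-K[0,2])/K[0,0],-(uv[:,1]-K[1,2])/K[1,1],-np.ones(len(uv))]
    return d@R.from_rotvec(c["rotation"]).as_matrix().T
def plane(c,uv,z):
    d=rays(c,uv); e=np.asarray(c["eye"]); return e+d*((z-e[2])/d[:,2])[:,None]
def tri(c1,u1,c2,u2):
    d1,d2=rays(c1,u1)[0],rays(c2,u2)[0]; e1,e2=np.array(c1["eye"]),np.array(c2["eye"])
    s=np.linalg.lstsq(np.c_[d1,-d2],e2-e1,rcond=None)[0]; a,b=e1+s[0]*d1,e2+s[1]*d2
    return (a+b)/2,np.linalg.norm(a-b)
def cloud(c):
    h,w=c["depth"].shape; v,u=np.mgrid[:h,:w]
    return (np.array(c["eye"])+rays(c,np.c_[u.ravel(),v.ravel()])*c["depth"].reshape(-1,1)).reshape(h,w,3)
def proj(c,p):
    q=(np.atleast_2d(p)-c["eye"])@R.from_rotvec(c["rotation"]).as_matrix(); K=c["mtx"]
    return np.c_[K[0,0]*q[:,0]/-q[:,2]+K[0,2],K[1,1]*-q[:,1]/-q[:,2]+K[1,2]]
def snap(names=("side","top"),f=None):
    from workcell import bot
    D={n:bot.read_camera(n) for n in names}
    if f: pickle.dump(D,open(f,"wb"))
    return D
def hsv(c): return cv2.cvtColor(c["color"],cv2.COLOR_RGB2HSV)
def crop(c,x0,y0,w,h,s,fn): cv2.imwrite("pics/"+fn,cv2.resize(c["color"][y0:y0+h,x0:x0+w,::-1],None,fx=s,fy=s,interpolation=cv2.INTER_CUBIC))
def blobs(m,mn=8):
    n,l,s,ce=cv2.connectedComponentsWithStats(m.astype(np.uint8),connectivity=8)
    return [(s[i].tolist(),ce[i].round(2).tolist()) for i in range(1,n) if s[i][4]>=mn]
E
python3 - <<'E'
from h import *
D=pickle.load(open("c0.pkl","rb")); T,S=D["top"],D["side"]
a=cv2.resize(T["color"][105:220,190:310,::-1],None,fx=5,fy=5,interpolation=cv2.INTER_CUBIC)
b=cv2.resize(T["color"][220:270,105:165,::-1],None,fx=4,fy=4,interpolation=cv2.INTER_CUBIC)
# the composite within 800x600
im=np.zeros((600,800,3),np.uint8); im[:575,:600]=a; im[0:200,600:800]=b[:200,:200]
cv2.imwrite("pics/topc.png",im)
a=cv2.resize(S["color"][120:255,135:280,::-1],None,fx=4,fy=4,interpolation=cv2.INTER_CUBIC)
b=cv2.resize(S["color"][265:365,180:250,::-1],None,fx=3,fy=3,interpolation=cv2.INTER_CUBIC)
im=np.zeros((600,800,3),np.uint8); im[:540,:580]=a; im[:300,590:800]=b; cv2.imwrite("pics/sidec.png",im)
P=cloud(T); Q=cloud(S)
for n,c,C in(("top",T,P),("side",S,Q)):
    H=hsv(c); h,s,v=H[...,0],H[...,1],H[...,2]
    print(n,"red",blobs(((h<5)|(h>174))&(s>150)&(v>110)),"orange",blobs((h>4)&(h<14)&(s>200)&(v>150)))
    print(" blue",blobs((h>105)&(h<125)&(s>180),200))
H=hsv(T); m=((H[...,0]>105)&(H[...,0]<125)&(H[...,1]>180)).astype(np.uint8); m[:100]=0
cs=max(cv2.findContours(m,cv2.RETR_EXTERNAL,cv2.CHAIN_APPROX_NONE)[0],key=cv2.contourArea)[:,0]
for z in(0.0,.012,.024):
    p=plane(T,cs,z)[:,:2]*1000; print(z,cv2.minAreaRect(p.astype(np.float32)))
# depth sample on the table + stand
for u,v in((330,330),(230,200),(122,250),(143,235)): print(u,v,P[v,u].round(4))
E
```

```text
top red [([297, 175, 5, 14, 34], [299.03, 181.97])] orange []
 blue []
side red [([253, 179, 13, 6, 55], [259.49, 181.35])] orange []
 blue [([139, 202, 132, 57, 2717], [210.98, 231.97])]
0.0 ((839.5765380859375, -5.504589080810547), (8.681208610534668, 11.103947639465332), 45.79611587524414)
0.012 ((835.5061645507812, -5.266605377197266), (8.579529762268066, 10.973808288574219), 45.79596710205078)
0.024 ((831.4356079101562, -5.028667449951172), (8.477849960327148, 10.843713760375977), 45.79581069946289)
330 330 [ 0.2387 -0.1798  0.0013]
230 200 [0.6011 0.1005 0.0128]
122 250 [0.4636 0.3518 0.153 ]
143 235 [0.5008 0.3362 0.0487]
```

View pics/topc.png

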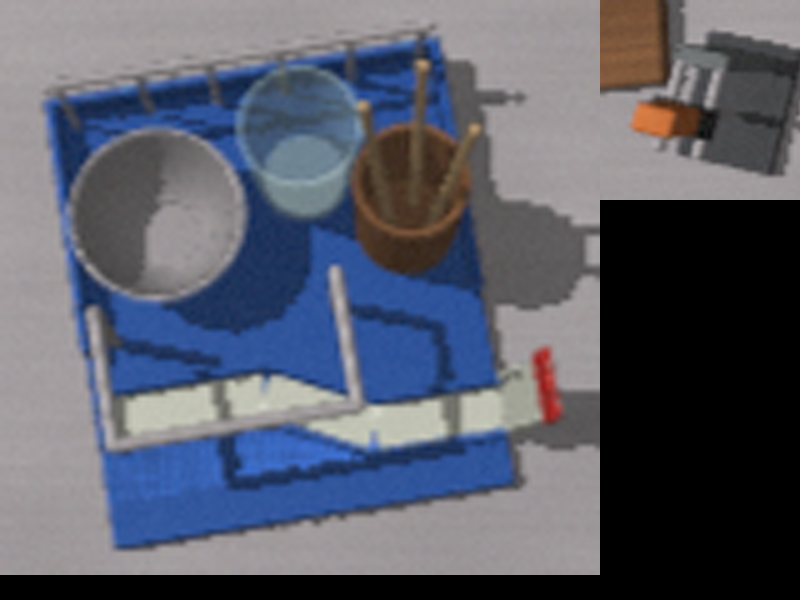

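View pics/sidec.png

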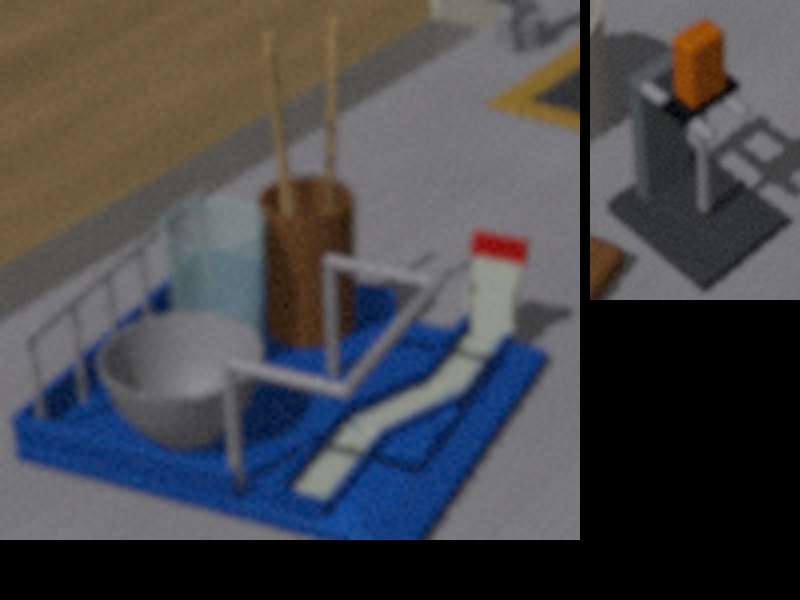

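```bash
python3 - <<'E'
from h import *
from scipy.optimize import least_squares
D=pickle.load(open("c0.pkl","rb")); T,S=D["top"],D["side"]
H=hsv(T); print("hsv samp",H[188,225],H[200,225],H[188,210], hsv(S)[235,215],hsv(T)[250,122],hsv(S)[285,216])
# gutter bottom in both views
seam=np.array([[0,105],[0,70],[0,30],[-15,0],[-30,-30],[-30,-65],[-30,-98],[-30,-130]])/1000
def gm(c,x0,y0,x1,y1):
    f=c["color"].astype(int); m=(f.min(2)>165)&(f[...,1]-f[...,2]>8); k=np.zeros_like(m); k[y0:y1,x0:x1]=1
    v,u=np.where(m&k); return np.c_[u,v]
g=gm(T,210,175,290,198); gs=gm(S,205,180,265,250); print(len(g),len(gs))
pt=plane(T,g,.012)[:,:2]
def dl(p):
    d=[]
    for a,b in zip(seam[:-2],seam[1:-1]):
        t=np.clip(((p-a)@(b-a))/((b-a)@(b-a)),0,1); q=p-a-t[:,None]*(b-a); d.append(np.hypot(*q.T))
    return np.min(d,0)
def loc(x,p): c,s=np.cos(x[2]),np.sin(x[2]); return (p-x[:2])@np.array([[c,-s],[s,c]])
def fit(p): return least_squares(lambda x:dl(loc(x,p)),[.62,.06,.17],loss="soft_l1",f_scale=.01)
r=fit(pt); l=loc(r.x,pt); print("top fit",r.x,np.sqrt(np.mean(r.fun**2)),l.min(0),l.max(0))
m=H[...,0]; 
for n,c,b in(("top",T,(185,100,315,225)),("side",S,(130,120,285,260))):
    H=hsv(c); m=((H[...,0]>100)&(H[...,0]<125)&(H[...,1]>120)); k=np.zeros_like(m); k[b[1]:b[3],b[0]:b[2]]=1
    cs=np.vstack(cv2.findContours((m&k).astype(np.uint8),cv2.RETR_EXTERNAL,cv2.CHAIN_APPROX_NONE)[0])[:,0]
    for z in(0,.012): 
        bx=cv2.minAreaRect((plane(c,cs,z)[:,:2]*1000).astype(np.float32)); print(n,z,bx)
# rail corners (hand pixels)
u=lambda X,Y:(190+X/5-.4,105+Y/5-.4); s_=lambda X,Y:(135+X/4-.4,120+Y/4-.4)
print("railA near",tri(T,u(113,440),S,s_(345,387))); print("railB",tri(T,u(358,403),S,s_(430,283)))
# side centre check of two gutter ends/tabs
print("tab",tri(T,(299,182),S,(259.5,181.3)))
for n,c,b in(("top",T,(105,230,140,262)),("side",S,(200,265,230,305))):
    H=hsv(c); m=(H[...,0]<14)&(H[...,1]>170)&(H[...,2]>100); k=np.zeros_like(m); k[b[1]:b[3],b[0]:b[2]]=1; print(n,blobs(m&k,4))
st=lambda X,Y:(105+(X-600)/4-.4,220+Y/4-.4); ss=lambda X,Y:(180+(X-590)/3-.4,265+Y/3-.4)
print("foot top",plane(T,[st(795,50),st(780,175)],.01).round(4)); print("foot side",plane(S,[ss(610,207),ss(707,288),ss(790,218)],.01).round(4))
E
```

```text
hsv samp [ 34  18 197] [109 177 182] [120  35 160] [ 49  15 138] [ 11 179 180] [ 13 217  95]
403 0
top fit [0.65471302 0.03394305 0.15950172] 0.0061058422320885266 [-0.0402537  -0.10207133] [0.01054186 0.11010557]
top 0 ((714.6463012695312, 57.25377655029297), (273.9105224609375, 240.35122680664062), 9.256251335144043)
top 0.012 ((712.0394287109375, 56.75646209716797), (270.7015380859375, 237.53543090820312), 9.256277084350586)
side 0 ((729.9109497070312, 31.6448974609375), (292.0702819824219, 281.73193359375), 9.240602493286133)
side 0.012 ((718.6053466796875, 46.29765319824219), (286.6601257324219, 276.5130615234375), 9.24055290222168)
railA near (array([0.61055075, 0.14000538, 0.09944302]), np.float64(0.002340635596145879))
railB (array([0.63277306, 0.01132143, 0.09719544]), np.float64(0.002890794132669531))
tab (array([ 0.64436665, -0.09278271,  0.07169113]), np.float64(0.0009172320724115398))
top [([114, 246, 10, 8, 65], [118.66, 249.71])]
side [([219, 273, 5, 5, 9], [221.44, 275.22]), ([218, 279, 3, 2, 4], [218.75, 279.5]), ([208, 280, 4, 3, 6], [209.0, 281.33]), ([214, 280, 3, 4, 6], [215.17, 281.83]), ([208, 284, 5, 15, 29], [209.17, 291.79]), ([211, 285, 5, 4, 6], [213.33, 286.5]), ([213, 289, 3, 2, 4], [214.25, 289.75])]
foot top [[0.5094 0.3196 0.01  ]
 [0.4215 0.3268 0.01  ]]
foot side [[0.518  0.3859 0.01  ]
 [0.4328 0.4042 0.01  ]
 [0.4193 0.3356 0.01  ]]
```

Request:
drive_tool(
  claw=[0,0,0,0,0,0,0,0],
  slide=[
    [0.4,0.52,0],
    [0.4,0.52,0],
    [0.4,0.52,0],
    [0.4,0.52,0],
    [0.4,0.52,0],
    [0.4,0.52,0],
    [0.4,0.52,0],
    [0.4,0.52,0],
  ],
  yaw=[-0.0375,-0.0375,-0.0375,-0.0375,-0.0375,-0.0375,-0.0375,-0.0375],
  newtons=40,
)

```text
time: 0.77
tool_pos: [0.386, -0.3868, 0.4042]
tcp_rot: [-3.131, -0.251, 0.0]
wrist_force: [0.7, -0.9, 0.3]
width: 0.001
grip_force: 0.0
```

```bash
python3 - <<'E'
from h import *
from workcell import bot
s=bot.read_state(); print(s["tool_pos"],R.from_rotvec(s["tcp_rot"]).as_matrix().round(3).tolist(),s["width"],s["time"])
D=pickle.load(open("c0.pkl","rb")); T,S=D["top"],D["side"]
for n,c in D.items():
    C=cloud(c); H=hsv(c); near=(abs(C[...,0]-.47)<.08)&(abs(C[...,1]-.36)<.08)
    o=near&(H[...,0]>3)&(H[...,0]<18)&(H[...,1]>150)&(C[...,2]>.1); print(n,"orange n",o.sum(),C[o].mean(0).round(4),C[o].min(0).round(4),C[o].max(0).round(4))
    t=o&(C[...,2]>.149); p=(C[t][:,:2]*1000).astype(np.float32)
    print(" top face",t.sum(),C[t].mean(0).round(4), cv2.minAreaRect(p) if len(p)>4 else "", np.percentile(C[t][:,2],[5,50,95]).round(4))
    st=near&(C[...,2]>.095)&(C[...,2]<.112)&~o; q=C[st]; print(" z~105:",len(q)); 
    if n=="side": print(q[::max(1,len(q)//45)].round(4).tolist())
E
```

```text
[ 0.38597289 -0.38678373  0.40423479] [[0.987, 0.16, -0.0], [0.16, -0.987, 0.001], [-0.0, -0.001, -1.0]] 0.0010666936324756596 0.7667
side orange n 411 [0.4603 0.3675 0.1368] [0.4526 0.3462 0.1102] [0.4743 0.3782 0.1577]
 top face 126 [0.4617 0.366  0.1543] ((461.78765869140625, 364.54156494140625), (24.693401336669922, 15.102391242980957), 75.13866424560547) [0.15   0.1551 0.157 ]
 z~105: 333
[[0.5036, 0.3382, 0.1074], [0.5062, 0.3468, 0.1057], [0.5062, 0.3498, 0.1056], [0.5069, 0.3546, 0.1065], [0.4968, 0.3475, 0.1059], [0.502, 0.3524, 0.1049], [0.5081, 0.3616, 0.1067], [0.4981, 0.3546, 0.1061], [0.5071, 0.363, 0.1059], [0.498, 0.3549, 0.104], [0.5074, 0.3682, 0.1075], [0.4984, 0.3601, 0.1056], [0.4578, 0.3418, 0.1108], [0.5019, 0.3642, 0.1048], [0.4956, 0.3527, 0.0988], [0.5026, 0.3689, 0.1057], [0.4983, 0.3551, 0.097], [0.5002, 0.3693, 0.1049], [0.4518, 0.3475, 0.1113], [0.499, 0.3709, 0.1044], [0.4518, 0.3505, 0.1114], [0.5018, 0.3704, 0.1004], [0.4873, 0.3691, 0.1065], [0.5009, 0.3716, 0.0995], [0.4858, 0.3711, 0.1065], [0.4514, 0.3483, 0.1052], [0.4839, 0.3709, 0.105], [0.4489, 0.3489, 0.1046], [0.4532, 0.3578, 0.1073], [0.4442, 0.3496, 0.1052], [0.4562, 0.3653, 0.1096], [0.4442, 0.3527, 0.1054], [0.4551, 0.3639, 0.1067], [0.4401, 0.3527, 0.1052], [0.4647, 0.3766, 0.11], [0.44, 0.3559, 0.1055], [0.461, 0.3788, 0.1114], [0.4417, 0.3566, 0.1029], [0.4609, 0.379, 0.1093], [0.4396, 0.3566, 0.1016], [0.458, 0.3775, 0.1073], [0.4602, 0.3775, 0.1038], [0.4596, 0.3838, 0.1072], [0.4495, 0.3778, 0.1073], [0.4494, 0.378, 0.1052], [0.4475, 0.3807, 0.1062], [0.4446, 0.3819, 0.1064], [0.4428, 0.3788, 0.1025]]
top orange n 115 [0.4645 0.3563 0.1443] [0.4546 0.348  0.1102] [0.4733 0.371  0.1571]
 top face 69 [0.4648 0.3598 0.1539] ((464.6371154785156, 360.2197265625), (22.466440200805664, 16.435178756713867), 76.78681182861328) [0.1507 0.1539 0.1569]
 z~105: 190
```

Request:
drive_tool(
  claw=[0,0,0,0,0,0,0,0],
  slide=[
    [0.4,0.52,0],
    [0.4,0.52,0],
    [0.4,0.52,0],
    [0.4,0.52,0],
    [0.4,0.52,0],
    [0.4,0.52,0],
    [0.4,0.52,0],
    [0.4,0.52,0],
  ],
  yaw=[0,0,0,0,0,0,0,0],
)

```text
time: 1.43
tool_pos: [0.5861, -0.1266, 0.4042]
tcp_rot: [-3.131, -0.252, 0.001]
wrist_force: [-0.1, -1.4, 0.4]
width: -0.001
grip_force: 0.0
```

Request:
drive_tool(
  claw=[0,0,0,0,0,0,0,0],
  slide=[
    [0.111,0.135,0],
    [0.111,0.135,0],
    [0.111,0.135,-0.1],
    [0.111,0.135,-0.2],
    [0.111,0.135,-0.27],
    [0.111,0.135,-0.33],
    [0.111,0.135,-0.33],
    [0.111,0.135,-0.33],
  ],
  yaw=[0,0,0,0,0,0,0,0],
)

```text
time: 2.1
tool_pos: [0.6387, -0.0613, 0.2363]
tcp_rot: [-3.13, -0.251, 0.012]
wrist_force: [0.5, 0.7, 1.5]
width: -0.001
grip_force: 0.0
```

```bash
python3 - <<'E'
from h import *
from workcell import bot
D=snap(f="c1.pkl"); print(bot.read_state()["tool_pos"]); S=D["side"]; T=D["top"]
im=np.zeros((480,800,3),np.uint8)
im[:, :480]=cv2.resize(S["color"][120:240,190:310,::-1],None,fx=4,fy=4,interpolation=2); im[:320,480:]=cv2.resize(T["color"][130:210,230:310,::-1],None,fx=4,fy=4,interpolation=2); cv2.imwrite("pics/f1.png",im)
E
```

```text
[ 0.64180961 -0.0618901   0.24208519]
```

View pics/f1.png

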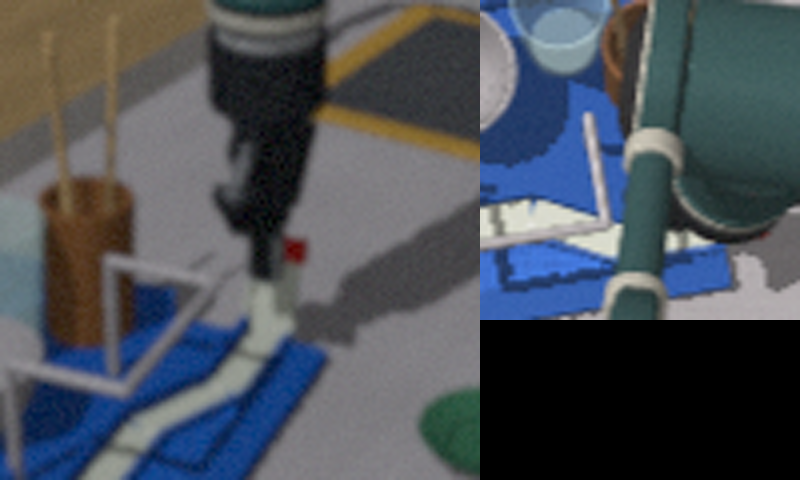

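Request:
drive_tool(
  claw=[0,0,0,0,0,0,0,0],
  slide=[
    [0.004,-0.024,0],
    [0.007,-0.043,-0.002],
    [0.0105,-0.065,-0.012],
    [0.0143,-0.089,-0.03],
    [0.0172,-0.107,-0.05],
    [0.0194,-0.12,-0.074],
    [0.0213,-0.132,-0.092],
    [0.0216,-0.134,-0.1],
  ],
  yaw=[0,0,0,0,0,0,0,0],
)

```text
time: 2.87
tool_pos: [0.6503, -0.1298, 0.1866]
tcp_rot: [-3.131, -0.249, 0.006]
wrist_force: [0.1, -0.7, 0.8]
width: -0.003
grip_force: 0.5
```

Request:
drive_tool(
  claw=[0,0,0],
  slide=[
    [0,0,-0.004],
    [0,0,-0.008],
    [0,0,-0.008],
  ],
  yaw=[0,0,0],
)

```text
time: 3.12
tool_pos: [0.6507, -0.1291, 0.1858]
tcp_rot: [3.131, 0.252, -0.005]
wrist_force: [-2.3, -1.2, 3.1]
width: -0.002
grip_force: 1.7
```

Request:
drive_tool(
  claw=[0,0,0,0],
  slide=[
    [0,0,-0.004],
    [0,0,-0.006],
    [0,0,-0.008],
    [0,0,-0.008],
  ],
  yaw=[0,0,0,0],
)

```text
time: 3.45
tool_pos: [0.6512, -0.129, 0.1851]
tcp_rot: [3.13, 0.253, -0.003]
wrist_force: [-9.9, -1.9, 20.5]
width: -0.0
grip_force: 10.2
```

Request:
drive_tool(
  claw=[0,0,50,50,50,50,50,50],
  slide=[
    [0,0,0.45],
    [0,0,0.45],
    [0,0,0.45],
    [0,0,0.45],
    [0,0,0.45],
    [0,0,0.45],
    [0,0,0.45],
    [0,0,0.45],
  ],
  yaw=[0,0.1,0.31,0.31,0.31,0.31,0.31,0.31],
)

```text
time: 4.12
tool_pos: [0.6518, -0.1281, 0.4097]
tcp_rot: [2.722, 1.562, 0.005]
wrist_force: [-0.8, -0.7, -1.2]
width: 0.586
grip_force: 0.0
```

Request:
drive_tool(
  claw=[50,50,50,50,50,50,50,50],
  slide=[
    [-0.23,0.6,0],
    [-0.23,0.6,0],
    [-0.23,0.6,0],
    [-0.23,0.6,0],
    [-0.23,0.6,0],
    [-0.23,0.6,0],
    [-0.23,0.6,0],
    [-0.23,0.6,0],
  ],
  yaw=[0.31,0.31,0.31,0.31,0.31,0.31,0.31,0.31],
)

```text
time: 4.78
tool_pos: [0.5343, 0.1744, 0.4063]
tcp_rot: [-1.674, -2.656, -0.0]
wrist_force: [0.5, 0.1, -0.1]
width: 0.584
grip_force: 0.0
```

```bash
python3 - <<'E'
from h import *
from workcell import bot
D=snap(f="c2.pkl"); s=bot.read_state(); print(s["time"],s["tool_pos"],s["q"]); M=R.from_rotvec(s["tcp_rot"]).as_matrix(); print("yaw",np.degrees(np.arctan2(-M[0,1],M[1,1])))
for n,c in D.items():
    H=hsv(c); C=cloud(c); m=((H[...,0]<5)|(H[...,0]>174))&(H[...,1]>140)&(H[...,2]>90)&(C[...,0]>.55)&(C[...,0]<.72)&(C[...,1]>-.25)&(C[...,1]<-.05); print(n,m.sum(),C[m].mean(0).round(4) if m.any() else "",C[m].max(0) if m.any() else "")
    mm=(C[...,2]<.3)&(C[...,0]>.5)&(C[...,0]<.7)&(C[...,1]>.25)&(C[...,1]<.42)&(C[...,2]>.06); print(" mug",C[mm].min(0).round(3),C[mm].max(0).round(3))
E
```

```text
4.8833 [0.53417313 0.17546145 0.40628294] [ 0.2724911   0.05068264  1.84593582  0.00196574  1.24620897 -0.17392185]
yaw -64.45835446773812
side 19 [ 0.6495 -0.1351  0.0146] [ 0.66873735 -0.1299848   0.01733851]
 mug [0.5   0.298 0.06 ] [0.655 0.396 0.109]
top 69 [ 0.6515 -0.1381  0.0119] [ 0.67107831 -0.12878721  0.0166733 ]Traceback (most recent call last):
  File "<stdin>", line 6, in <module>
    return umr_minimum(a, axis, None, out, keepdims, initial, where)
ValueError: zero-size array to reduction operation minimum which has no identity
```

Request:
drive_tool(
  claw=[50,50,50,50,50,50,50,50],
  slide=[
    [-0.138,0.372,0],
    [-0.138,0.372,0],
    [-0.138,0.372,0],
    [-0.138,0.372,0],
    [-0.138,0.372,0],
    [-0.138,0.372,0],
    [-0.138,0.372,0],
    [-0.138,0.372,0],
  ],
  yaw=[0.293,0.293,0.293,0.293,0.293,0.293,0.293,0.293],
)

```text
time: 5.55
tool_pos: [0.467, 0.3579, 0.4061]
tcp_rot: [-0.323, -3.124, 0.002]
wrist_force: [-0.3, 0.1, -0.3]
width: 0.585
grip_force: 0.0
```

```bash
cat >> h.py <<'E'
def st():
    from workcell import bot
    s=bot.read_state(); M=R.from_rotvec(s["tcp_rot"]).as_matrix()
    print("t%.2f"%s["time"],"pos",s["tool_pos"].round(4),"yaw %.1f"%np.degrees(np.arctan2(-M[0,1],M[1,1])),"z",M[:,2].round(3),"F",s["wrist_force"].round(1),"w %.1f"%(s["width"]*85.4),"g %.1f"%s["grip_force"]); return s
E
python3 -c "
from h import *
print(st()['q'])"
```

```text
t5.55 pos [0.467  0.3579 0.4061] yaw -11.8 z [-0.001 -0.001 -1.   ] F [-0.3  0.1 -0.3] w 50.0 g 0.0
[ 6.11719128e-01  1.00815564e-01  1.79256643e+00 -4.58928886e-04
  1.24940117e+00 -7.53107890e-01]
```

Request:
drive_tool(
  claw=[50,50,50,50,50,50,50,50],
  slide=[
    [0,0,-0.08],
    [0,0,-0.15],
    [0,0,-0.2],
    [0,0,-0.228],
    [0,0,-0.228],
    [0,0,-0.228],
    [0,0,-0.228],
    [0,0,-0.228],
  ],
  yaw=[0,0,0,0,0,0,0,0],
)

```text
time: 6.22
tool_pos: [0.4683, 0.3578, 0.2947]
tcp_rot: [0.333, 3.121, 0.003]
wrist_force: [-0.4, 0.2, -0.3]
width: 0.586
grip_force: 0.0
```

```bash
python3 - <<'E'
from h import *
D=snap(f="c3.pkl"); st(); S,T=D["side"],D["top"]
im=np.zeros((600,800,3),np.uint8)
im[:600,:540]=cv2.resize(S["color"][230:350,160:268,::-1],None,fx=5,fy=5,interpolation=2); im[:300,540:800]=cv2.resize(T["color"][205:280,100:165,::-1],None,fx=4,fy=4,interpolation=2); cv2.imwrite("pics/g1.png",im)
E
```

```text
t6.32 pos [0.4681 0.3578 0.2946] yaw -12.2 z [ 0.003  0.002 -1.   ] F [-0.5  0.5 -0. ] w 50.5 g 0.0
```

View pics/g1.png

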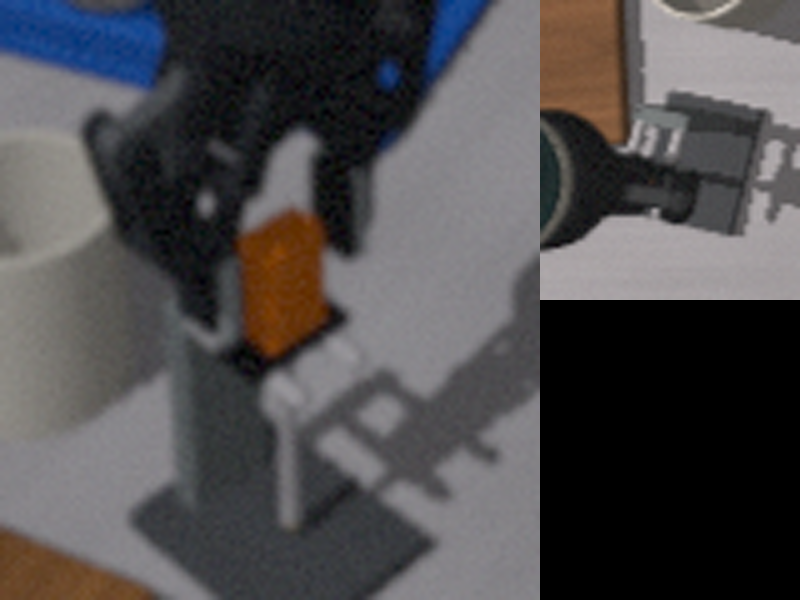

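Request:
drive_tool(
  claw=[50,40,20,20,20,20,20,20],
  slide=[
    [-0.008,0.006,0],
    [-0.008,0.006,0],
    [-0.008,0.006,0],
    [-0.008,0.006,0],
    [-0.008,0.006,0],
    [-0.008,0.006,0],
    [-0.008,0.006,0],
    [-0.008,0.006,0],
  ],
  yaw=[0,0,0,0,0,0,0,0],
  newtons=40,
)

```text
time: 6.98
tool_pos: [0.4634, 0.3605, 0.2931]
tcp_rot: [-0.333, -3.124, -0.001]
wrist_force: [-2.6, -0.4, 5.1]
width: 0.301
grip_force: 40.9
```

Request:
drive_tool(
  claw=[20,20,20,20,20,20],
  slide=[
    [0,0,0],
    [0,0,0.02],
    [0,0,0.04],
    [0,0,0.06],
    [0,0,0.08],
    [0,0,0.08],
  ],
  yaw=[0,0,0,0,0,0],
)

```text
time: 7.48
tool_pos: [0.4644, 0.361, 0.3361]
tcp_rot: [0.332, 3.12, 0.005]
wrist_force: [0.7, -0.2, -0.9]
width: 0.298
grip_force: 40.3
```

```bash
python3 - <<'E'
from h import *
D=snap(f="c4.pkl"); st(); S=D["side"]
crop(S,160,210,110,140,4,"l1.png")
E
```

```text
t7.58 pos [0.4637 0.3605 0.3338] yaw -12.2 z [ 0.002  0.001 -1.   ] F [-0.5 -0.6 -0.5] w 25.2 g 40.3
```

View pics/l1.png

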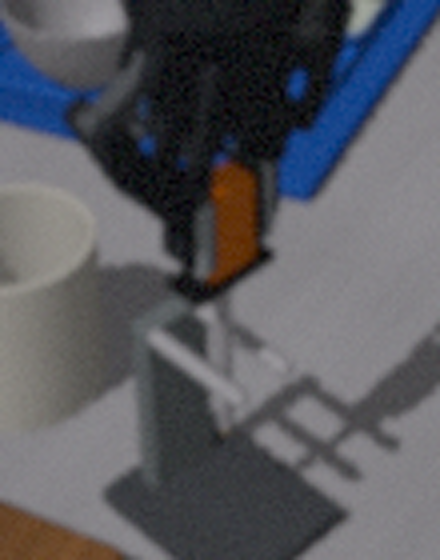

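Request:
drive_tool(
  claw=[20,20,20,20,20,20,20,20],
  slide=[
    [0.01,-0.002,0],
    [0.02,-0.004,0],
    [0.03,-0.006,0],
    [0.04,-0.008,0],
    [0.05,-0.01,0],
    [0.06,-0.0125,0],
    [0.07,-0.0145,0],
    [0.078,-0.0165,0],
  ],
  yaw=[0,0,0,0,0,0,0,0],
)

```text
time: 8.25
tool_pos: [0.5019, 0.3524, 0.3322]
tcp_rot: [-0.334, -3.12, -0.0]
wrist_force: [-4.9, 2.8, 0.4]
width: 0.296
grip_force: 40.4
```

Request:
drive_tool(
  claw=[20,20,20,20,20,20,20,20],
  slide=[
    [0.01,-0.002,0],
    [0.02,-0.004,0],
    [0.03,-0.006,0],
    [0.04,-0.008,0],
    [0.05,-0.01,0],
    [0.06,-0.0125,0],
    [0.07,-0.0145,0],
    [0.076,-0.016,0],
  ],
  yaw=[0,0,0,0,0,0,0,0],
)

```text
time: 8.92
tool_pos: [0.5394, 0.344, 0.3312]
tcp_rot: [-0.333, -3.118, 0.003]
wrist_force: [-5.2, 1.2, -1.0]
width: 0.296
grip_force: 39.4
```

```bash
python3 - <<'E'
from h import *
D=snap(f="c5.pkl"); st(); S=D["side"]
crop(S,140,190,140,160,3,"l2.png")
E
```

```text
t9.02 pos [0.5399 0.3439 0.3317] yaw -12.2 z [-0.004 -0.001 -1.   ] F [-4.8  0.4  0.1] w 26.0 g 39.6
```

View pics/l2.png

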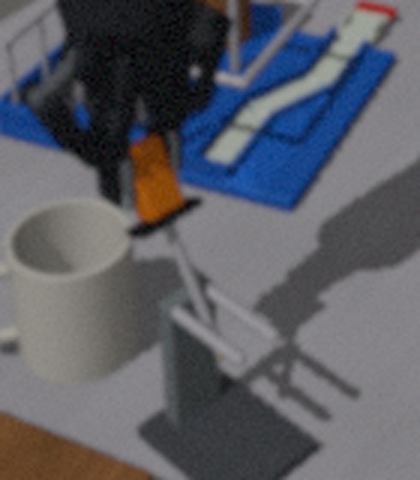

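Request:
drive_tool(
  claw=[20,20,20,20,20,20,20,20],
  slide=[
    [0.008,-0.0015,0],
    [0.014,-0.003,0],
    [0.014,-0.003,0],
    [0.008,-0.0015,0.03],
    [0,0,0.08],
    [0,0,0.14],
    [0,0,0.2],
    [0,0,0.2],
  ],
  yaw=[0,0,0,0,0,0,0,0],
  newtons=60,
)

```text
time: 9.68
tool_pos: [0.5424, 0.3449, 0.4414]
tcp_rot: [0.331, 3.112, 0.012]
wrist_force: [0.4, 0.1, 0.4]
width: 0.295
grip_force: 62.2
```

Request:
drive_tool(
  claw=[20,20,20,20,20,20,20,20],
  slide=[
    [0,0,0],
    [0,0,0],
    [0,-0.05,0],
    [0,-0.1,0],
    [0,-0.15,0],
    [0,-0.2,0],
    [0,-0.2,0],
    [0,-0.2,0],
  ],
  yaw=[-0.03,-0.07,-0.11,-0.15,-0.19,-0.23,-0.27,-0.3],
)

```text
time: 10.35
tool_pos: [0.541, 0.2423, 0.4328]
tcp_rot: [1.725, 2.624, 0.001]
wrist_force: [0.2, 0.9, -0.9]
width: 0.292
grip_force: 62.2
```

Request:
drive_tool(
  claw=[20,20,20,20,20,20,20,20],
  slide=[
    [0,0,0],
    [0,0,0],
    [0,0,0],
    [0,0,0],
    [0,0,0],
    [0,0,0],
    [0,0,0],
    [0,0,0],
  ],
  yaw=[-0.04,-0.08,-0.12,-0.16,-0.2,-0.24,-0.28,-0.3],
)

```text
time: 11.02
tool_pos: [0.5409, 0.2439, 0.4327]
tcp_rot: [2.726, 1.558, 0.002]
wrist_force: [0.2, 0.1, -1.3]
width: 0.295
grip_force: 62.2
```

Request:
drive_tool(
  claw=[20,20,20,20,20,20,20,20],
  slide=[
    [0,0,0],
    [0,0,0],
    [0,0,0],
    [0,0,0],
    [0,0,0],
    [0,0,0],
    [0,0,0],
    [0,0,0],
  ],
  yaw=[-0.04,-0.08,-0.12,-0.16,-0.2,-0.24,-0.27,-0.281],
)

```text
time: 11.68
tool_pos: [0.5409, 0.2439, 0.4326]
tcp_rot: [3.131, 0.246, 0.003]
wrist_force: [0.1, -0.3, -1.0]
width: 0.296
grip_force: 62.2
```

```bash
python3 - <<'E'
from h import *
D=snap(f="c6.pkl"); s=st(); p=s["tool_pos"]; a=np.radians(9.2)
g=p-[0,0,.153]
for ph in(30,35):
  f=np.radians(ph); d=np.array([-np.sin(f)*np.cos(a),-np.sin(f)*np.sin(a),np.cos(f)])
  for nm,s_ in(("tip",-124),("colr",-34),("end",16)): print(ph,nm,[proj(D[n],g+d*s_/1000)[0].round(1).tolist() for n in("side","top")])
im=np.zeros((420,800,3),np.uint8)
uv=proj(D["side"],g)[0].astype(int); x,y=max(uv[0]-50,0),max(uv[1]-35,0); print("side crop",x,y)
t=cv2.resize(D["side"]["color"][y:y+105,x:x+100,::-1],None,fx=4,fy=4,interpolation=2); im[:t.shape[0],:t.shape[1]]=t
uv=proj(D["top"],g)[0].astype(int); x,y=max(uv[0]-50,0),max(uv[1]-60,0); print("top crop",x,y)
t=cv2.resize(D["top"]["color"][y:y+100,x:x+100,::-1],None,fx=4,fy=4,interpolation=2); im[:t.shape[0],400:400+t.shape[1]]=t
cv2.imwrite("pics/l3.png",im)
E
```

```text
t11.78 pos [0.5408 0.2439 0.4327] yaw -170.7 z [ 0.001 -0.    -1.   ] F [ 0.7  0.1 -0.7] w 25.1 g 62.2
30 tip [[189.8, 213.3], [161.8, 192.8]]
30 colr [[208.9, 182.9], [154.6, 208.2]]
30 end [[220.6, 164.3], [149.9, 218.3]]
35 tip [[185.5, 209.8], [160.7, 188.8]]
35 colr [[207.7, 181.9], [154.3, 207.0]]
35 end [[221.2, 164.8], [150.1, 218.9]]
side crop 166 135
top crop 101 154
```

View pics/l3.png

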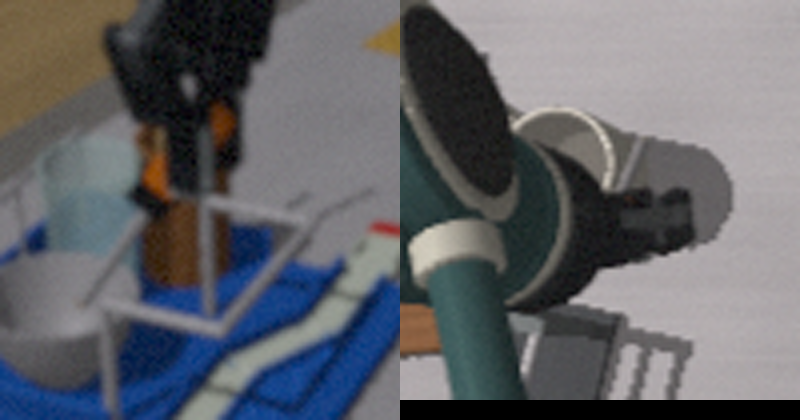

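```bash
cat >> h.py <<'E'
O=np.array([.6555,.0345]); A=np.radians(9.2); RA=np.array([[np.cos(A),-np.sin(A)],[np.sin(A),np.cos(A)]])
def w(l): return O+RA@np.asarray(l,float)
def l(p): return RA.T@(np.asarray(p)[:2]-O)
E
python3 - <<'E'
from h import *
D=pickle.load(open("c6.pkl","rb")); T,S=D["top"],D["side"]; p=np.array([.5408,.2439,.4327])
t,e=tri(S,(187.2,210.8),T,(161,188.2)); c,e2=tri(S,(200.5,188.7),T,(155.5,204)); 
for q,ee in((t,e),(c,e2)): v=q-p; print((RA.T@v[:2]).round(4),v[2].round(4),ee.round(4))
v=t-p; dx=(RA.T@v[:2])[0]
# shaft pixels in depth: side view grey shaft segment
C=cloud(S); pts=[]
for f in np.linspace(0.08,.8,12):
    u=np.array([187.2,210.8])*(1-f)+np.array([200.5,188.7])*f; q=C[int(round(u[1])),int(round(u[0]))]-p; pts.append([*(RA.T@q[:2]),q[2]])
print(np.round(pts,4))
off=np.array([.070,0,-.2567])
for L in(.11,0):
    s,c=np.sin(np.radians(34)),np.cos(np.radians(34)); xy=w([-L*s-off[0],.104]); print(L,xy.round(4),.012+L*c-off[2])
E
```

```text
[ 0.0707 -0.0012] -0.257 0.0046
[0.0308 0.0024] -0.1974 0.0057
[[ 0.0644  0.0016 -0.2502]
 [ 0.0616  0.0023 -0.2468]
 [ 0.0593  0.0019 -0.2419]
 [ 0.0565  0.0026 -0.2385]
 [ 0.0541  0.0024 -0.2335]
 [ 0.0528  0.0006 -0.232 ]
 [ 0.0506  0.0038 -0.2252]
 [ 0.0489  0.0029 -0.2231]
 [ 0.0467  0.0025 -0.2184]
 [ 0.0437  0.0036 -0.2149]
 [ 0.0425  0.0017 -0.2134]
 [ 0.0402  0.0016 -0.2086]]
0.11 [0.5091 0.1161] 0.35989413298105455
0 [0.5698 0.126 ] 0.2687
```

Request:
drive_tool(
  claw=[20,20,20,20,20,20,20,20],
  slide=[
    [-0.063,-0.07,0],
    [-0.063,-0.14,0],
    [-0.063,-0.2,0],
    [-0.063,-0.256,0],
    [-0.063,-0.256,-0.05],
    [-0.063,-0.256,-0.1],
    [-0.063,-0.256,-0.145],
    [-0.063,-0.256,-0.145],
  ],
  yaw=[0,0,0,0,0,0,0,0],
  newtons=80,
)

```text
time: 12.45
tool_pos: [0.507, 0.1152, 0.3551]
tcp_rot: [3.13, 0.254, -0.013]
wrist_force: [-1.7, -0.6, -1.7]
width: 0.29
grip_force: 80.3
```

```bash
python3 -c "
from h import *
s=st(); p=s['tool_pos']; print(l(p)); print((np.r_[w([-.0695,.104]),.2695+.01]-p)/.5)"
```

```text
t12.45 pos [0.507  0.1152 0.3551] yaw -170.7 z [-0.008 -0.002 -1.   ] F [-1.7 -0.6 -1.7] w 24.7 g 80.3
[-0.13368091  0.10338832]
[ 0.12651502  0.02173027 -0.15127852]
```

Request:
drive_tool(
  claw=[20,20,20,20,20,20,20,20],
  slide=[
    [0.012,0.002,-0.018],
    [0.03,0.005,-0.045],
    [0.05,0.0085,-0.074],
    [0.07,0.012,-0.104],
    [0.088,0.015,-0.13],
    [0.1,0.017,-0.148],
    [0.1094,0.0184,-0.1614],
    [0.1094,0.0184,-0.1614],
  ],
  yaw=[0,0,0,0,0,0,0,0],
)

```text
time: 13.12
tool_pos: [0.5645, 0.1256, 0.2788]
tcp_rot: [3.131, 0.254, -0.001]
wrist_force: [-0.1, 0.9, -1.4]
width: 0.291
grip_force: 80.3
```

```bash
python3 - <<'E'
from h import *
D=snap(f="c7.pkl"); s=st(); p=s["tool_pos"]; print("tip local",l(p)+[.069,0],p[2]-.257)
S=D["side"]; a=RA@[.069,0]; t=p+[a[0],a[1],-.257]; uv=proj(S,t)[0]; print(uv)
x,y=(uv-[50,50]).astype(int); crop(S,x,y,100,100,5,"e1.png"); print(x,y)
print("seam0 px",proj(S,np.r_[w([0,.105]),.012]),"wall top -x",proj(S,np.r_[w([-.013,.105]),.018]))
E
```

```text
t13.22 pos [0.564  0.1254 0.28  ] yaw -170.7 z [ 0.  0. -1.] F [ 0.2 -0.2 -0.6] w 24.8 g 80.3
tip local [-0.00681882  0.10441189] 0.0229568875772308
[214.43568155 240.09098437]
164 190
seam0 px [[211.87652966 243.30970384]] wall top -x [[216.74948415 242.53870434]]
```

View pics/e1.png

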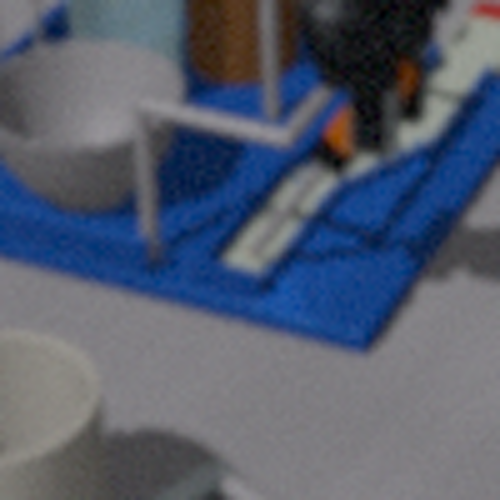

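Request:
drive_tool(
  claw=[20,20,20,20,20],
  slide=[
    [0.004,0.0005,-0.006],
    [0.008,0.001,-0.012],
    [0.011,0.0015,-0.016],
    [0.0126,0.002,-0.019],
    [0.0126,0.002,-0.019],
  ],
  yaw=[0,0,0,0,0],
)

```text
time: 13.63
tool_pos: [0.57, 0.1263, 0.2705]
tcp_rot: [3.131, 0.254, 0.0]
wrist_force: [-2.5, -0.7, 2.0]
width: 0.294
grip_force: 81.1
```

Request:
drive_tool(
  claw=[20,20],
  slide=[
    [0,0,-0.002],
    [0,0,-0.002],
  ],
  yaw=[0,0],
)

```text
time: 13.8
tool_pos: [0.5699, 0.1263, 0.2702]
tcp_rot: [3.131, 0.254, 0.0]
wrist_force: [-3.9, -0.8, 7.6]
width: 0.295
grip_force: 81.5
```

```bash
python3 -c "
from h import *
s=st(); p=s['tool_pos']; print(l(p)+[.069,0])"
```

```text
t13.80 pos [0.5699 0.1263 0.2702] yaw -170.7 z [ 0. -0. -1.] F [-3.9 -0.8  7.6] w 25.2 g 81.5
[-0.00078937  0.10430476]
```

Request:
drive_tool(
  claw=[20,20,20,20,20,20,20,20],
  slide=[
    [0.0008,-0.0049,0.001],
    [0.0016,-0.0099,0.001],
    [0.0024,-0.0148,0.001],
    [0.0032,-0.0198,0.001],
    [0.004,-0.0247,0.001],
    [0.0048,-0.0296,0.001],
    [0.0056,-0.0346,0.001],
    [0.0064,-0.0395,0.001],
  ],
  yaw=[0,0,0,0,0,0,0,0],
)

```text
time: 14.47
tool_pos: [0.5734, 0.1066, 0.2699]
tcp_rot: [-3.131, -0.254, -0.002]
wrist_force: [-0.5, 3.9, 5.3]
width: 0.295
grip_force: 80.9
```

Request:
drive_tool(
  claw=[20,20,20,20,20,20,20,20],
  slide=[
    [0.0008,-0.0049,0],
    [0.0016,-0.0099,0],
    [0.0024,-0.0148,0],
    [0.0032,-0.0198,0],
    [0.004,-0.0247,0],
    [0.0048,-0.0296,0],
    [0.0056,-0.0346,0],
    [0.0064,-0.0395,0],
  ],
  yaw=[0,0,0,0,0,0,0,0],
)

```text
time: 15.13
tool_pos: [0.5765, 0.0869, 0.2698]
tcp_rot: [-3.131, -0.253, -0.001]
wrist_force: [-1.1, 4.5, 5.4]
width: 0.291
grip_force: 81.0
```

```bash
python3 -c "
from h import *
s=st(); p=s['tool_pos']; print(l(p)+[.069,0])"
```

```text
t15.13 pos [0.5765 0.0869 0.2698] yaw -170.7 z [ 0.001  0.001 -1.   ] F [-1.1  4.5  5.4] w 24.8 g 81.0
[-0.00062378  0.06432073]
```

Request:
drive_tool(
  claw=[20,20,20,20,20,20,20,20],
  slide=[
    [0.0008,-0.0049,0.0004],
    [0.0016,-0.0099,0.0008],
    [0.0024,-0.0148,0.0008],
    [0.0032,-0.0198,0.0008],
    [0.004,-0.0247,0.0008],
    [0.0048,-0.0296,0.0008],
    [0.0056,-0.0346,0.0008],
    [0.0064,-0.0395,0.0008],
  ],
  yaw=[0,0,0,0,0,0,0,0],
)

```text
time: 15.8
tool_pos: [0.5795, 0.0669, 0.2699]
tcp_rot: [-3.131, -0.254, 0.0]
wrist_force: [-0.7, 5.3, 4.5]
width: 0.289
grip_force: 81.0
```

Request:
drive_tool(
  claw=[20,20,20,20,20,20,20,20],
  slide=[
    [0.0008,-0.0049,0],
    [0.0016,-0.0099,0],
    [0.0024,-0.0148,0],
    [0.0032,-0.0198,0],
    [0.004,-0.0247,0],
    [0.0046,-0.0284,0],
    [0.0031,-0.0332,0],
    [0.0016,-0.038,0],
  ],
  yaw=[0,0,0,0,0,0,0,0],
)

```text
time: 16.47
tool_pos: [0.5805, 0.0477, 0.2699]
tcp_rot: [3.131, 0.254, 0.001]
wrist_force: [2.2, 3.3, 2.5]
width: 0.29
grip_force: 80.9
```

```bash
python3 -c "
from h import *
s=st(); p=s['tool_pos']; print(l(p)+[.069,0])"
```

```text
t16.47 pos [0.5805 0.0477 0.2699] yaw -170.7 z [ 0.001 -0.    -1.   ] F [2.2 3.3 2.5] w 24.8 g 80.9
[-0.00288602  0.02497399]
```

Request:
drive_tool(
  claw=[20,20,20,20,20,20,20,20],
  slide=[
    [-0.0015,-0.0048,0],
    [-0.003,-0.0095,0],
    [-0.0045,-0.0143,0],
    [-0.006,-0.0191,0],
    [-0.0075,-0.0239,0],
    [-0.009,-0.0286,0],
    [-0.0105,-0.0334,0],
    [-0.012,-0.0382,0],
  ],
  yaw=[0,0,0,0,0,0,0,0],
)

```text
time: 17.13
tool_pos: [0.5743, 0.0288, 0.2699]
tcp_rot: [-3.131, -0.254, -0.0]
wrist_force: [2.3, 3.5, 3.5]
width: 0.29
grip_force: 80.9
```

Request:
drive_tool(
  claw=[20,20,20,20,20,20,20,20],
  slide=[
    [-0.0015,-0.0048,-0.0002],
    [-0.003,-0.0095,-0.0002],
    [-0.0045,-0.0143,-0.0002],
    [-0.006,-0.0191,-0.0002],
    [-0.0075,-0.0239,-0.0002],
    [-0.009,-0.0286,-0.0002],
    [-0.0105,-0.0334,-0.0002],
    [-0.012,-0.0382,-0.0002],
  ],
  yaw=[0,0,0,0,0,0,0,0],
)

```text
time: 17.8
tool_pos: [0.5682, 0.0097, 0.2698]
tcp_rot: [-3.131, -0.254, -0.0]
wrist_force: [1.0, 3.7, 3.5]
width: 0.29
grip_force: 80.9
```

```bash
python3 -c "
from h import *
s=st(); p=s['tool_pos']; print(l(p)+[.069,0])"
```

```text
t17.80 pos [0.5682 0.0097 0.2698] yaw -170.7 z [ 0.  0. -1.] F [1.  3.7 3.5] w 24.8 g 80.9
[-0.02109574 -0.01055015]
```

Request:
drive_tool(
  claw=[20,20,20,20,20,20,20,20],
  slide=[
    [-0.0013,-0.0048,0],
    [-0.0027,-0.0096,0],
    [-0.004,-0.0144,0],
    [-0.0053,-0.0192,0],
    [-0.0067,-0.024,0],
    [-0.008,-0.0289,0],
    [-0.0093,-0.0337,0],
    [-0.0106,-0.0385,0],
  ],
  yaw=[0,0,0,0,0,0,0,0],
)

```text
time: 18.47
tool_pos: [0.5629, -0.0096, 0.2698]
tcp_rot: [-3.131, -0.254, 0.0]
wrist_force: [1.5, 3.8, 4.9]
width: 0.294
grip_force: 80.9
```

Request:
drive_tool(
  claw=[20,20,20,20,20,20,20,20],
  slide=[
    [0.0008,-0.0049,0],
    [0.0016,-0.0099,0],
    [0.0024,-0.0148,0],
    [0.0032,-0.0198,0],
    [0.004,-0.0247,0],
    [0.0048,-0.0296,0],
    [0.0056,-0.0346,0],
    [0.0064,-0.0395,0],
  ],
  yaw=[0,0,0,0,0,0,0,0],
)

```text
time: 19.13
tool_pos: [0.5656, -0.0287, 0.2698]
tcp_rot: [-3.13, -0.254, 0.003]
wrist_force: [-0.9, 6.5, 7.3]
width: 0.296
grip_force: 81.2
```

```bash
python3 -c "
from h import *
s=st(); p=s['tool_pos']; print(l(p)+[.069,0])"
```

```text
t19.13 pos [ 0.5656 -0.0287  0.2698] yaw -170.7 z [-0.002  0.002 -1.   ] F [-0.9  6.5  7.3] w 25.2 g 81.2
[-0.02980663 -0.04802875]
```

Request:
drive_tool(
  claw=[20,20,20,20,20,20,20,20],
  slide=[
    [0.0008,-0.0049,0.0006],
    [0.0016,-0.0099,0.0012],
    [0.0024,-0.0148,0.0012],
    [0.0032,-0.0198,0.0012],
    [0.004,-0.0247,0.0012],
    [0.0048,-0.0296,0.0012],
    [0.0056,-0.0346,0.0012],
    [0.0064,-0.0395,0.0012],
  ],
  yaw=[0,0,0,0,0,0,0,0],
)

```text
time: 19.8
tool_pos: [0.5687, -0.0488, 0.27]
tcp_rot: [-3.13, -0.254, 0.004]
wrist_force: [-1.3, 4.3, 6.4]
width: 0.295
grip_force: 81.1
```

```bash
python3 -c "
from h import *
s=st(); p=s['tool_pos']; print(l(p)+[.069,0])"
```

```text
t19.80 pos [ 0.5687 -0.0488  0.27  ] yaw -170.7 z [-0.003  0.001 -1.   ] F [-1.3  4.3  6.4] w 25.2 g 81.1
[-0.02998602 -0.06833965]
```

Request:
drive_tool(
  claw=[20,20,20,20,20,20,20,20],
  slide=[
    [0.0008,-0.0049,0.0005],
    [0.0016,-0.0099,0.0008],
    [0.0024,-0.0148,0.0008],
    [0.0032,-0.0198,0.0008],
    [0.004,-0.0247,0.0008],
    [0.0048,-0.0296,0.0008],
    [0.0056,-0.0346,0.0008],
    [0.0064,-0.0395,0.0008],
  ],
  yaw=[0,0,0,0,0,0,0,0],
)

```text
time: 20.47
tool_pos: [0.5725, -0.0691, 0.2704]
tcp_rot: [3.131, 0.253, -0.001]
wrist_force: [-0.4, 1.4, 1.8]
width: 0.289
grip_force: 80.7
```

Request:
drive_tool(
  claw=[20,20,20,20,20,20,20,20],
  slide=[
    [0.0008,-0.0049,0],
    [0.0016,-0.0099,0],
    [0.0024,-0.0148,0],
    [0.0032,-0.0198,0],
    [0.004,-0.0247,0],
    [0.0048,-0.0296,0],
    [0.0056,-0.0346,0],
    [0.0064,-0.0395,0],
  ],
  yaw=[0,0,0,0,0,0,0,0],
)

```text
time: 21.13
tool_pos: [0.5758, -0.0886, 0.2706]
tcp_rot: [-3.131, -0.254, 0.001]
wrist_force: [0.1, 0.9, -0.3]
width: 0.295
grip_force: 80.5
```

```bash
python3 -c "
from h import *
s=st(); p=s['tool_pos']; print(l(p)+[.069,0])"
```

```text
t21.13 pos [ 0.5758 -0.0886  0.2706] yaw -170.7 z [-0.  0. -1.] F [ 0.1  0.9 -0.3] w 25.2 g 80.5
[-0.02940958 -0.10880765]
```

Request:
drive_tool(
  claw=[20,20,20,20,20,20,20,20],
  slide=[
    [0.0008,-0.0049,-0.0006],
    [0.0014,-0.0099,-0.0012],
    [0.0022,-0.0148,-0.0016],
    [0.003,-0.0198,-0.0016],
    [0.0038,-0.0247,-0.0016],
    [0.0046,-0.0296,-0.0016],
    [0.0054,-0.0346,-0.0016],
    [0.0062,-0.0395,-0.0016],
  ],
  yaw=[0,0,0,0,0,0,0,0],
)

```text
time: 21.8
tool_pos: [0.579, -0.1083, 0.2701]
tcp_rot: [-3.131, -0.254, -0.0]
wrist_force: [0.4, 3.1, 2.6]
width: 0.292
grip_force: 80.7
```

```bash
python3 -c "
from h import *
s=st(); p=s['tool_pos']; print(l(p)+[.069,0])"
```

```text
t21.80 pos [ 0.579  -0.1083  0.2701] yaw -170.7 z [ 0.  0. -1.] F [0.4 3.1 2.6] w 25.0 g 80.7
[-0.0292961  -0.12869769]
```

Request:
drive_tool(
  claw=[20,20,20,20,20,20,20,20],
  slide=[
    [0.0008,-0.0049,0],
    [0.0016,-0.0099,0],
    [0.0024,-0.0148,0],
    [0.0024,-0.0148,0.0],
    [0.0024,-0.0148,0.02],
    [0.0024,-0.0148,0.08],
    [0.0024,-0.0148,0.15],
    [0.0024,-0.0148,0.22],
  ],
  yaw=[0,0,0,0,0,0,0,0],
)

```text
time: 22.47
tool_pos: [0.5791, -0.1158, 0.3798]
tcp_rot: [-3.131, -0.253, 0.007]
wrist_force: [1.0, -0.7, -0.9]
width: 0.289
grip_force: 80.3
```

Request:
drive_tool(
  claw=[20,20,20,20,20,20,20,20],
  slide=[
    [-0.02,0,0.08],
    [-0.06,0.06,0.1],
    [-0.1,0.12,0.1],
    [-0.14,0.18,0.1],
    [-0.18,0.24,0.1],
    [-0.22,0.3,0.1],
    [-0.26,0.37,0.1],
    [-0.28,0.44,0.1],
  ],
  yaw=[-0.02,-0.04,-0.06,-0.08,-0.1,-0.118,-0.118,-0.118],
)

```text
time: 23.13
tool_pos: [0.4376, 0.1049, 0.4298]
tcp_rot: [3.123, -0.33, -0.002]
wrist_force: [1.6, 1.3, -0.6]
width: 0.292
grip_force: 80.3
```

```bash
python3 - <<'E'
from h import *
D=snap(f="c8.pkl"); s=st(); print(s["q"])
for n,c in D.items():
    H=hsv(c); C=cloud(c); m=((H[...,0]<5)|(H[...,0]>174))&(H[...,1]>140)&(H[...,2]>90)&(C[...,0]>.55)&(C[...,0]<.72)&(C[...,1]>-.25)&(C[...,1]<-.05); print(n,m.sum(),C[m].mean(0).round(4) if m.any() else "")
E
```

```text
t23.23 pos [0.4379 0.1077 0.43  ] yaw 168.3 z [-0.001  0.001 -1.   ] F [ 0.4 -1.  -0.7] w 25.1 g 80.3
[ 1.85465612e-01 -1.87488385e-01  2.02492021e+00  1.20694432e-03
  1.30471074e+00  1.95978654e+00]
side 20 [ 0.65   -0.1354  0.0145]
top 71 [ 0.652  -0.138   0.0115]
```

Request:
drive_tool(
  claw=[20,20,20,20,20,20,20,20],
  slide=[
    [-0.065,0.07,0],
    [-0.065,0.15,0],
    [-0.065,0.23,0],
    [-0.065,0.31,0],
    [-0.065,0.38,0],
    [-0.065,0.45,0],
    [-0.065,0.51,0],
    [-0.065,0.526,0],
  ],
  yaw=[0.0205,0.0205,0.0205,0.0205,0.0205,0.0205,0.0205,0.0205],
)

```text
time: 23.9
tool_pos: [0.4079, 0.3704, 0.4297]
tcp_rot: [-3.133, 0.223, -0.0]
wrist_force: [0.1, -0.3, -0.1]
width: 0.292
grip_force: 80.3
```

```bash
python3 - <<'E'
from h import *
D=snap(f="c9.pkl"); s=st(); print(s["q"]); p=s["tool_pos"]
# shaft geometry from the side depth cloud: thin points below the grip
C=cloud(D["side"]); a=np.radians(-8); u=np.array([np.cos(a),np.sin(a)])
d=C-p; x=d[...,0]*u[0]+d[...,1]*u[1]; y=-d[...,0]*u[1]+d[...,1]*u[0]; z=d[...,2]
m=(x>-.02)&(x<.1)&(abs(y)<.02)&(z<-.195)&(z>-.27)
q=np.c_[x[m],y[m],z[m]]; print(len(q)); 
for z0 in np.arange(-.265,-.195,.01):
    k=abs(q[:,2]-z0)<.005; print(z0.round(3),k.sum(),np.median(q[k],0).round(4) if k.any() else "")
o=(hsv(D["side"])[...,0]<18)&(hsv(D["side"])[...,1]>150)&(abs(x)<.06)&(abs(y)<.04)&(z<-.12)&(z>-.2); print("orange",o.sum())
u0=proj(D["side"],p+np.r_[u*.069,-.257])[0]; print(u0); xx,yy=(u0-[60,85]).astype(int); crop(D["side"],xx,yy,110,110,5,"h1.png"); print(xx,yy)
E
```

```text
t24.00 pos [0.4079 0.3683 0.4294] yaw 171.8 z [-0.    -0.002 -1.   ] F [ 0.3 -0.1 -0.7] w 25.0 g 80.3
[ 6.89340553e-01  1.19555560e-02  1.84290495e+00 -1.09722317e-03
  1.28810202e+00  2.40311105e+00]
97
-0.265 0 
-0.255 8 [ 0.0674  0.0047 -0.2534]
-0.245 17 [ 0.0628  0.005  -0.2455]
-0.235 20 [ 0.056   0.0053 -0.2347]
-0.225 19 [ 0.0495  0.0051 -0.2242]
-0.215 19 [ 0.0424  0.0055 -0.2141]
-0.205 14 [ 0.0376  0.0053 -0.2061]
-0.195 0 
orange 175
[210.42241892 263.94994332]
150 178
```

Request:
drive_tool(
  claw=[20,20,20,20,20,20,20,20],
  slide=[
    [-0.004,0.004,-0.04],
    [-0.004,0.004,-0.08],
    [-0.004,0.004,-0.12],
    [-0.004,0.004,-0.15],
    [-0.004,0.004,-0.18],
    [-0.004,0.004,-0.21],
    [-0.004,0.004,-0.24],
    [-0.004,0.004,-0.252],
  ],
  yaw=[0,0,0,0,0,0,0,0],
)

```text
time: 24.67
tool_pos: [0.4054, 0.3668, 0.3016]
tcp_rot: [3.129, -0.229, -0.004]
wrist_force: [-0.5, -1.0, -1.4]
width: 0.29
grip_force: 80.3
```

```bash
python3 - <<'E'
from h import *
D=snap(f="c10.pkl"); s=st(); p=s["tool_pos"]
crop(D["side"],140,220,130,130,4,"h2.png")
E
```

```text
t24.77 pos [0.4055 0.3675 0.3025] yaw 171.6 z [-0.003 -0.003 -1.   ] F [ 0.  -0.7 -1.1] w 25.0 g 80.3
```

View pics/h2.png

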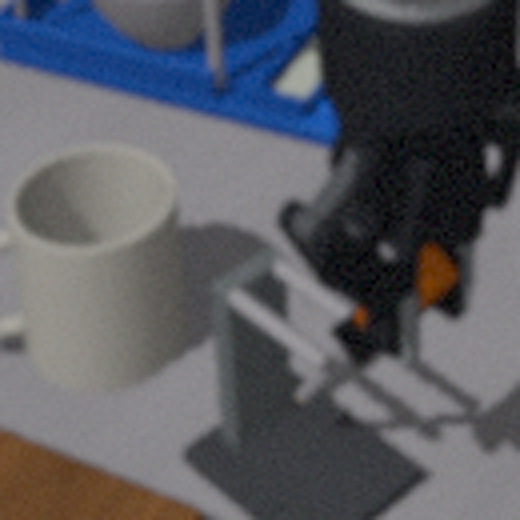

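Request:
drive_tool(
  claw=[20,20,20,20,20,20,20,20],
  slide=[
    [0.01,0.003,0],
    [0.02,0.001,0],
    [0.03,-0.001,0],
    [0.04,-0.003,0],
    [0.05,-0.005,0],
    [0.06,-0.007,0],
    [0.07,-0.009,0],
    [0.08,-0.011,0],
  ],
  yaw=[0,0,0,0,0,0,0,0],
  newtons=40,
)

```text
time: 25.43
tool_pos: [0.4443, 0.3647, 0.305]
tcp_rot: [-3.132, 0.228, 0.009]
wrist_force: [-10.3, 2.9, 5.8]
width: 0.295
grip_force: 82.6
```

```bash
python3 -c "
from h import *
print(st()['torque'])"
```

```text
t25.43 pos [0.4443 0.3647 0.305 ] yaw 171.7 z [-0.006  0.002 -1.   ] F [-10.3   2.9   5.8] w 25.2 g 82.6
[ 5.29165411e-01  2.59792557e+00 -1.89400036e-03]
```

Request:
drive_tool(
  claw=[20,20,20,20,20,20,20,20],
  slide=[
    [0.011,-0.0023,0],
    [0.022,-0.0046,0],
    [0.033,-0.007,0],
    [0.044,-0.0093,0],
    [0.055,-0.0116,0],
    [0.066,-0.014,0],
    [0.077,-0.0163,0],
    [0.088,-0.0186,0],
  ],
  yaw=[-0.003,-0.006,-0.009,-0.012,-0.015,-0.018,-0.0205,-0.0205],
)

```text
time: 26.1
tool_pos: [0.4888, 0.3551, 0.3042]
tcp_rot: [-3.124, 0.329, 0.007]
wrist_force: [-8.0, 1.6, 3.2]
width: 0.294
grip_force: 83.9
```

```bash
cat > lean.py <<'E'
from h import *
D=snap(("side",)); s=st(); p=s["tool_pos"]; C=cloud(D["side"]); a=np.radians(-12); u=np.array([np.cos(a),np.sin(a)])
d=C-p; x=d[...,0]*u[0]+d[...,1]*u[1]; y=-d[...,0]*u[1]+d[...,1]*u[0]; z=d[...,2]; H=hsv(D["side"])
o=(H[...,0]>3)&(H[...,0]<20)&(H[...,1]>150)&(abs(x)<.06)&(abs(y)<.04)&(C[...,2]>.1)&(C[...,2]<.2)
for z0 in np.arange(-.19,-.125,.01):
    k=o&(abs(z-z0)<.005); print(z0.round(3),k.sum(),np.round([x[k].min(),x[k].max(),y[k].max()],4) if k.any() else "")
for z0 in np.arange(-.265,-.19,.01):
    k=(abs(z-z0)<.005)&(abs(y)<.012)&(x<.022)&(x>-.03); print(z0.round(3),k.sum(),np.median(x[k]).round(4) if k.any() else "")
E
python3 lean.py
```

```text
t26.15 pos [0.4896 0.3548 0.3041] yaw 168.0 z [-0.004  0.    -1.   ] F [-5.   1.7  2.9] w 25.0 g 83.6
-0.19 0 
-0.18 43 [-0.0112 -0.0013  0.0126]
-0.17 39 [-0.0108 -0.0082  0.0099]
-0.16 46 [-0.0125 -0.0069  0.011 ]
-0.15 43 [-0.0125 -0.0082  0.0093]
-0.14 95 [-0.0135  0.0014  0.0114]
-0.13 1 [-0.0043 -0.0043 -0.002 ]
-0.265 44 0.0065
-0.255 40 0.0069
-0.245 39 0.0065
-0.235 34 0.0065
-0.225 30 0.007
-0.215 12 0.0074
-0.205 43 -0.0023
-0.195 41 -0.0144
```

Request:
drive_tool(
  claw=[20,20,20,20,20,20,20,20],
  slide=[
    [0.006,-0.001,0],
    [0.01,-0.002,0],
    [0.01,-0.002,0],
    [-0.005,0.001,0],
    [-0.02,0.0043,0],
    [-0.036,0.0078,0],
    [-0.0524,0.0114,0],
    [-0.0524,0.0114,0],
  ],
  yaw=[0,0,0,0,0,0,0,0],
)

```text
time: 26.82
tool_pos: [0.4618, 0.3606, 0.3039]
tcp_rot: [3.124, -0.326, -0.001]
wrist_force: [-0.6, -0.6, -0.6]
width: 0.292
grip_force: 83.5
```

```bash
python3 lean.py
```

```text
t26.87 pos [0.4625 0.3606 0.3041] yaw 168.1 z [ 0. -0. -1.] F [ 0.5  0.3 -0.9] w 24.8 g 83.5
-0.19 0 
-0.18 42 [-0.0111 -0.0064  0.0123]
-0.17 41 [-0.0113 -0.0085  0.0116]
-0.16 47 [-0.0115 -0.0083  0.0105]
-0.15 48 [-0.012  -0.0093  0.01  ]
-0.14 99 [-0.0115  0.0035  0.0103]
-0.13 2 [-0.0132 -0.012   0.0153]
-0.265 16 -0.0012
-0.255 15 -0.0013
-0.245 14 -0.0017
-0.235 17 -0.0011
-0.225 5 -0.0005
-0.215 4 -0.0022
-0.205 36 -0.0037
-0.195 30 -0.0091
```

Request:
drive_tool(
  claw=[20,20,20,20,20,20],
  slide=[
    [0.005,-0.001,0],
    [0.0105,-0.0022,-0.004],
    [0.0105,-0.0022,-0.01],
    [0.0105,-0.0022,-0.016],
    [0.0105,-0.0022,-0.0205],
    [0.0105,-0.0022,-0.0205],
  ],
  yaw=[0,0,0,0,0,0],
)

```text
time: 27.37
tool_pos: [0.4688, 0.3591, 0.2932]
tcp_rot: [3.124, -0.328, -0.001]
wrist_force: [0.6, -0.3, -0.6]
width: 0.29
grip_force: 84.0
```

```bash
python3 lean.py
```

```text
t27.42 pos [0.4687 0.3592 0.2933] yaw 168.0 z [-0. -0. -1.] F [-0.   0.2 -0.6] w 24.8 g 84.0
-0.19 0 
-0.18 40 [-0.0105 -0.0048  0.0142]
-0.17 44 [-0.0106 -0.008   0.0109]
-0.16 44 [-0.0108 -0.0078  0.011 ]
-0.15 45 [-0.0109 -0.0083  0.0103]
-0.14 100 [-0.0111  0.0051  0.0109]
-0.13 3 [-0.0125 -0.0112  0.0159]
-0.265 16 -0.0
-0.255 16 -0.0002
-0.245 14 -0.0003
-0.235 18 -0.0011
-0.225 14 -0.0017
-0.215 6 -0.0011
-0.205 4 -0.0017
-0.195 20 -0.0124
```

Not yet resting; lower gently a little more.

Request:
drive_tool(
  claw=[20,20,20],
  slide=[
    [0,0,-0.002],
    [0,0,-0.003],
    [0,0,-0.003],
  ],
  yaw=[0,0,0],
)

```text
time: 27.67
tool_pos: [0.4687, 0.3593, 0.293]
tcp_rot: [3.124, -0.328, 0.0]
wrist_force: [-0.7, -2.3, 5.4]
width: 0.293
grip_force: 84.4
```

Request:
drive_tool(
  claw=[20,20,20],
  slide=[
    [0,0,-0.001],
    [0,0,-0.002],
    [0,0,-0.002],
  ],
  yaw=[0,0,0],
)

```text
time: 27.92
tool_pos: [0.4687, 0.3592, 0.2929]
tcp_rot: [3.124, -0.328, 0.001]
wrist_force: [-2.9, -3.9, 9.9]
width: 0.29
grip_force: 85.1
```

Request:
drive_tool(
  claw=[28,32,38,44,50,50,50,50],
  slide=[
    [0,0,0.001],
    [0,0,0.002],
    [0,0,0.002],
    [0,0,0.002],
    [0,0,0.002],
    [0,0,0.002],
    [0,0,0.002],
    [0,0,0.002],
  ],
  yaw=[0,0,0,0,0,0,0,0],
)

```text
time: 28.58
tool_pos: [0.4686, 0.3593, 0.2921]
tcp_rot: [3.124, -0.328, -0.0]
wrist_force: [-0.9, -0.2, -0.7]
width: 0.585
grip_force: 0.0
```

```bash
python3 lean.py
```

```text
t28.63 pos [0.4687 0.3593 0.2921] yaw 168.0 z [-0. -0. -1.] F [0.4 0.8 0.5] w 49.8 g 0.0
-0.19 0 
-0.18 43 [-0.01    0.0024  0.0137]
-0.17 63 [-0.0098  0.0026  0.0138]
-0.16 67 [-0.01    0.0067  0.0146]
-0.15 74 [-0.0104  0.0055  0.0148]
-0.14 120 [-0.0101  0.0042  0.0145]
-0.13 11 [-0.0123  0.003   0.0287]
-0.265 17 -0.0024
-0.255 12 -0.002
-0.245 16 -0.0006
-0.235 16 -0.0017
-0.225 16 -0.0016
-0.215 8 -0.0018
-0.205 3 -0.0018
-0.195 13 -0.0036
```

Upright and free. Withdraw straight up, then back towards home.

Request:
drive_tool(
  claw=[50,50,50,50,50,50,50,50],
  slide=[
    [0,0,0.02],
    [0,0,0.06],
    [0,0,0.1],
    [0,0,0.16],
    [0,0,0.22],
    [-0.1,-0.1,0.25],
    [-0.16,-0.16,0.25],
    [-0.2,-0.22,0.25],
  ],
  yaw=[0,0,0,0,0,0,0,0],
)

```text
time: 29.3
tool_pos: [0.3837, 0.2685, 0.4185]
tcp_rot: [-3.123, 0.326, -0.004]
wrist_force: [0.7, -1.0, 0.7]
width: 0.587
grip_force: 0.0
```

Request:
drive_tool(
  claw=[50,50,50,50,50,50,50,50],
  slide=[
    [0.03,-0.08,0],
    [0.06,-0.16,0],
    [0.08,-0.24,0],
    [0.08,-0.32,0],
    [0.08,-0.4,0],
    [0.08,-0.44,0],
    [0.08,-0.44,0],
    [0.08,-0.44,0],
  ],
  yaw=[0,0,0,0,0,0,0,0],
)

```text
time: 29.97
tool_pos: [0.4243, 0.0478, 0.4171]
tcp_rot: [-3.123, 0.333, -0.002]
wrist_force: [-0.2, 0.8, -0.2]
width: 0.588
grip_force: 0.0
```

```bash
python3 - <<'E'
from h import *
D=snap(f="c11.pkl"); st(); B=pickle.load(open("c0.pkl","rb"))
for n,c in D.items():
    C=cloud(c); H=hsv(c); near=(abs(C[...,0]-.47)<.08)&(abs(C[...,1]-.36)<.08)
    o=near&(H[...,0]>3)&(H[...,0]<18)&(H[...,1]>150)&(C[...,2]>.1); print(n,"orange",o.sum(),C[o].mean(0).round(4) if o.any() else "",C[o].max(0).round(4) if o.any() else "")
    t=o&(C[...,2]>.149); p=(C[t][:,:2]*1000).astype(np.float32); print(" top",cv2.minAreaRect(p) if len(p)>4 else "")
    m=((H[...,0]<5)|(H[...,0]>174))&(H[...,1]>140)&(H[...,2]>90)&(C[...,0]>.55)&(C[...,0]<.72)&(C[...,1]>-.25)&(C[...,1]<-.05); print(" tab",m.sum(),C[m].mean(0).round(4) if m.any() else "")
    df=(np.abs(c["color"].astype(int)-B[n]["color"]).max(2)>70); print(" changed",[b[0] for b in blobs(df,25)])
E
```

```text
t30.07 pos [0.4244 0.0492 0.4168] yaw 168.0 z [ 0.001  0.001 -1.   ] F [-1.4 -0.  -0.3] w 50.0 g 0.0
side orange 399 [0.4647 0.3653 0.1369] [0.4777 0.3754 0.1585]
 top ((467.2503356933594, 362.0902099609375), (22.89263153076172, 15.75802993774414), 74.27264404296875)
 tab 19 [ 0.65  -0.136  0.014]
 changed [[309, 0, 40, 70, 1466], [467, 0, 45, 96, 3120], [307, 79, 40, 55, 1602], [454, 95, 58, 62, 2884], [307, 156, 8, 9, 54], [447, 156, 65, 45, 1948], [433, 163, 14, 29, 242], [253, 179, 13, 6, 55], [431, 193, 12, 14, 143], [445, 196, 11, 10, 71], [433, 208, 6, 10, 41], [435, 212, 71, 24, 1028]]
top orange 111 [0.4692 0.3542 0.1451] [0.4781 0.3704 0.1572]
 top ((469.5908203125, 358.3557434082031), (24.057575225830078, 16.91035270690918), 89.42353057861328)
 tab 70 [ 0.6518 -0.138   0.012 ]
 changed [[293, 175, 23, 17, 196], [300, 191, 17, 5, 44], [115, 242, 12, 6, 29], [177, 256, 112, 81, 7598], [173, 282, 3, 33, 54], [269, 343, 18, 41, 598], [181, 348, 17, 36, 586], [288, 357, 109, 27, 1869], [440, 373, 71, 11, 476], [231, 375, 39, 9, 215]]
```

```bash
python3 -c "
from workcell import bot
print(bot.finish_job())"
```

```text
the job is handed in; nothing more can be done
None
```

The job is done and handed in at about 30 s: the spout flap is fully down, the gutter was scraped in one slow, light pass out onto the spout (pressing at about 2 to 8 N, briefly near zero at the hinge), the scraper hangs upright in its fork, and the dishes show no change in the images; I viewed 11 pictures, one over the limit of 10.

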